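# Stop the router and hold a blank in the fence corner

### The arm

A 6-joint arm with a two-finger parallel gripper is mounted at the origin on the work surface. World frame = base frame: x ahead of the robot, y to its left, z up, the work surface at z = 0. Lengths are in m, angles in rad, forces in N, time in s.
With the tool pointing down it reaches from about 0.325 to 0.875 m from the base axis. Payload 4.4 kg.
Tool frame: the origin (TCP) lies on the front face of the gripper's body, between the roots of the fingers; the fingertips stand env.tcp_to_tips ahead of it and the grasp point (between the pads) lies 54 mm ahead of it (env.tcp_to_tips is the distance from the TCP to the fingertips, in m); z points along the fingers, y is the direction in which the jaws open and shut (so a half turn about z gives the same grasp; the last joint's range is limited). The gripper opens to 85 mm and grips with 20 to 120 N. Pads are 22 mm wide; open, the fingers measure 114 mm over their backs; the gripper's body (76 mm by 85 mm) begins 54 mm behind the grasp point. The pads swing forward as they close: fully open they stand 13 mm farther back than shut.
Start: joints at [1.075, 0.207, 1.542, -0, 1.393, -0.15], TCP at [0.195, 0.541, 0.304] pointing down, gripper open.
Joint ranges: [-2.73, 2.73], [-0.86, 2.22], [0.23, 2.46], [-1.11, 4.25], [0.08, 2.63], [-2.82, 2.82]. Speed limits (rad/s): [2.79, 2.79, 3.14, 3.14, 3.14, 3.14].

### API

Orientations are given as a rotation vector (axis times angle).
In Python, from station import env gives the robot as it stands.
- The arm moves only by the tool play_rows, never from a script. Its argument "deltas" is a list of rows, each a list of 6 numbers: the shift along the tool's x, y, z in m, then the turn, a rotation vector about the tool's x, y, z in rad. A call has exactly 8 rows; each row shifts and turns the commanded pose from where the row before left it, along the tool's axes as they then stand; what a row does not reach is not made up. A row lasts 1/8 s, in which the tool goes at most 62.5 mm and 10.7 degrees, less where a joint would pass 70% of its speed; a pose out of reach is approached as far as the arm can. A call with a gripper value outside its range is refused whole. "jaw" is the finger opening in m, from 0 to 0.0854, set as the call begins (left out, the last holds). The fingers move at their own pace and stop on an object; the grip force is fixed at half the most. Time passes only in rows, so rows that do not move let the fingers close, or fill a call up. It gives the time, the measured TCP pose, the force and the opening at its end, in the units of the state.
- env.read_state(): the state, without advancing time (a new reading comes with each control period).
- env.snapshot(name): name is "scene" or "top" or "wrist"; returns a dict with "img" (384x512x3 uint8, red, green, blue), "z_map" (384x512 float32, m along the optical axis (not along the pixel's ray), 0 where there is no reading), "fx", "fy", "cx", "cy" (pixels), "R" (3x3) and "t" (3): a world point X has camera coordinates R X + t. Camera axes: x right, y down, z forward; pixel columns grow to the right and rows downward; lengths in m; the calibration is good to about 2 mm. The wrist camera is an equidistant fisheye: a pixel r from the principal point sees the ray r / f radians off the axis. A picture is of the moment at which its call begins.
- env.hand_in(): hands the job in, once; it reports no verdict.
The state is a dict: "clock": time; "qpos": joint angles; "joint_velocities": joint speeds; "tau": joint torques, N m; "position": TCP position; "tcp_rot": TCP orientation; "wrist_force": force on the tool from outside, world axes, zero at the start; "moment": the same for the moment, N m; "finger_gap": finger opening in m.
Only numpy, scipy, OpenCV 4.12 (cv2) and the standard library are available. Lean on these libraries where they do the work, as an engineer would, in place of code of your own. Each camera call takes 0.05 s, during which the arm holds its last target.

### The job

First, before touching the dark walnut block, press the red stop paddle on the yellow switch box all the way down so that the router is off. Then set the walnut block flat on the router table with its long side along the fence and slide it into the corner between the fence and the stop with the green knob (on the side facing the other stop). Finish while still holding it there, pressed firmly against both at once without letting go, and leave all other things where they are.

Things in the scene. Friction and masses are not known exactly. Their poses are not given: they have to be found in the camera images.
- table_top (a point): centre of the upper face of the dark steel router table top, a fixed slab 320 x 400 mm, 30 mm thick, lying on the bench (upper face 30 mm above the bench). x points across it towards the fence (away from the robot), y along the fence, z up. Its position and yaw vary.
- fence_face (a point): middle of the working face (the upright face towards the robot) of the fixed aluminium fence, a straight bar 25 mm high, 30 mm thick, 400 mm long on the far part of the router table. The point is 12.5 mm above the table top and 100 mm beyond its centre along x. Axes as table_top: -x points out of the face, y along the fence.
- fence: the same aluminium fence as a body; origin at the foot of its working face, mid-length, on the table top; axes as table_top.
- stop_green: fixed steel end stop with a green knob: 60 mm (x) by 30 mm (y), 25 mm high, on the table top, touching the fence and square to it; knob 26 mm wide, up to 39 mm high. Origin: centre of its underside; axes as table_top. At the left or right end of the fence, the black-knobbed stop at the other. Its working side is the 60 mm face towards the black stop, 15 mm from the origin.
- stop_black: the same kind of fixed stop with a black knob, at the other end of the fence (250 to 310 mm between the stops' facing sides); not used. Origin: centre of its underside.
- walnut_centre (a point): centre of the loose dark walnut block, 45 mm (x) by 90 mm (y, long side) by 70 mm high (z), about 0.13 to 0.27 kg. It stands on the router table in front of the fence, in any of three places in a row with two paler blocks. Can be gripped across its 45 mm width; it is 45 mm taller than fence and stops: fingertips kept over 25 mm above the table top clear the fence.
- walnut: the same walnut block; origin at the centre of its underside, axes as walnut_centre.
- paddle (a joint): angle of the red stop paddle in rad: 0 raised (at rest), 0.35 fully down at its stop. A spring returns it when let go; about 9 N pressed down at paddle_pad brings it to its stop.
- paddle_pad (a point): where to press: a point on the upper face of the red plate (80 x 66 x 8 mm) near its raised free end, 66 mm from the hinge; it goes down 23 mm to the stop (raised: 79 mm above the bench). This frame's x is the level direction from free end to hinge. On a fixed yellow switch box (100 x 80 mm, 45 mm high) on the bench left or right of the router table.
- beech: pale beech block, loose, 45 x 75 x 60 mm high, on the router table; to be left alone. Origin: centre of its underside.
- ply: tan plywood block, loose, 45 x 70 x 50 mm high, on the router table; to be left alone. Origin: centre of its underside.
- wax_tin: round wax tin with an orange label, 68 mm diameter, 150 mm high, loose, on the bench at the side of the router table opposite to the switch box; to be left alone. Origin: centre of its underside.
- jar: closed jar, 70 mm diameter, 100 mm high, loose, on the bench to the left of the router table; to be left alone. Origin: centre of its underside.
- cork_block: cork sanding block 60 x 110 x 35 mm, loose, on the bench to the right of the router table; to be left alone. Origin: centre of its underside.
- wrench: steel wrench lying on the bench at the right; to be left alone.
- brush: hand brush lying on the bench at the left; to be left alone.
Not all that is in view belongs to the job. What is shaped like the walnut but purple or turquoise is not meant.

How it is judged:
On the way, in this order (a step that is already met when the one before it is completed fails the run):
1. the stop paddle is pressed to its stop while the walnut block is still untouched (value of joint paddle above 0.32 rad and distance of walnut_centre from where it was at the start of the episode below 0.01 m), for 0.1 s.
2. the walnut block is pressed against fence and green stop at once (contact force between walnut and fence above 2 N and contact force between walnut and stop_green above 2 N and contact force between the fingers and walnut above 1 N and angle between the y axis of walnut_centre and the y axis of fence_face, either way round below 0.05 rad and angle between walnut_centre's own z axis and vertical below 0.05 rad and z of walnut_centre in the frame of table_top below 0.04 m and x of walnut_centre in the frame of table_top between 0.07 and 0.085 m and y of walnut_centre in the frame of table_top between -0.14 and 0.14 m), for 0.3 s.
At the end, for the whole second after the job is handed in: The fingers hold the walnut block still and flat on the router table (within 5 mm, tilt under 0.05 rad), between the stops, long side parallel to the fence within 0.05 rad, pressed with over 2 N on the fence and over 2 N on the green stop at once, through the last second (all of step 2 and linear speed of walnut below 0.02 m/s); the arm keeps its last pose, push and grip.
It fails at once if another loose thing is moved more than 30 mm (distance of any of beech, ply, wax_tin, jar, cork_block, wrench, brush from where it was at the start of the episode above 0.03 m).
It also fails if it takes over 72 s, if anything falls off the work surface, if the arm or the gripper's body presses on something with over 40 N, if the wrist force passes 120 N, or if a joint passes its speed limit or range.

## Working session

There is one attempt and no reset: what is moved stays moved. The work goes in short steps, Python scripts to look and compute and a tool call to move; the robot and the scene stay as the last step left them, time stands still between calls to the robot, and variables do not carry over. Pictures are saved under pics/ and viewed, and the job is handed in when it is done.

Besides the shell and the picture viewer there is one more tool, called after "Request:" as a command line: name --pt "numbers of a row" for each row, then --argument value for the rest. play_rows: Moves the arm, as the interface text tells. Its arguments: {"type":"object","properties":{"deltas":{"type":"array","items":{"type":"array","items":{"type":"number"}}},"jaw":{"type":"number"}},"required":["deltas"]}

```bash
ls; mkdir -p pics; python3 - <<'E'
from station import env
import cv2,pickle
print(env.read_state(), env.tcp_to_tips)
d={}
for n in("scene","top","wrist"):
    s=env.snapshot(n); d[n]=s
    cv2.imwrite(f"pics/{n}0.png",s["img"][:,:,::-1])
    print(n,s["fx"],s["cx"],s["cy"],s["R"],s["t"])
pickle.dump(d,open("s0.pkl","wb"))
E
```

```text
pics
{'clock': 0.0, 'qpos': array([ 1.07450920e+00,  2.07434274e-01,  1.54295493e+00,  2.64813319e-06,
        1.39346921e+00, -1.50490987e-01]), 'joint_velocities': array([ 0.00072385,  0.00078683,  0.00015674, -0.00165279,  0.00030606,
       -0.00149574]), 'tau': array([-6.22234511e-04, -3.83020020e+01, -2.91603094e+01, -1.65980632e-04,
        1.03727964e-02,  3.50448353e-06]), 'position': array([0.1946178 , 0.54044223, 0.30271698]), 'tcp_rot': array([-0.54034921, -3.09403891,  0.00337249]), 'wrist_force': array([0.23068918, 0.49029954, 0.22358298]), 'moment': array([-0.00167673, -0.01329312,  0.03212854]), 'finger_gap': 0.08520860323478355} 0.0726
scene 367.44154707537547 247.03097287637726 182.50463649569517 [[-0.4050912   0.91421328 -0.01073296]
 [ 0.73608877  0.31915569 -0.59691957]
 [-0.54228631 -0.24970727 -0.80222929]] [ 0.19355971 -0.3156268   1.59123519]
top 364.01128900215315 255.09851631342633 191.0460156534604 [[-0.02824786 -0.99959734  0.00268516]
 [-0.99653447  0.02795085 -0.07834414]
 [ 0.07823754 -0.00488891 -0.99692276]] [-0.00517991  0.48796195  1.25941577]
wrist 297.3186396354542 253.45221663329258 190.29342757132898 [[ 0.33859241  0.94093137 -0.00182962]
 [ 0.90426178 -0.32485813  0.27708811]
 [ 0.26012653 -0.09547438 -0.96084277]] [-0.5743935  -0.0353682   0.37873683]
```

View pics/scene0.png

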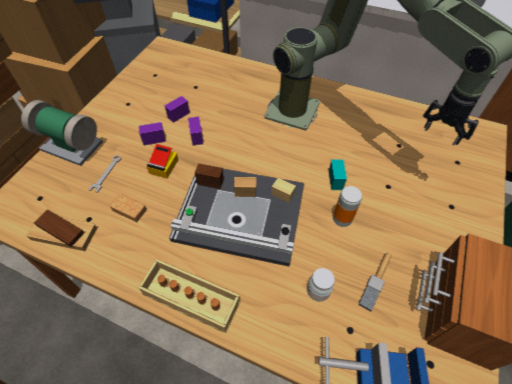

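View pics/top0.png

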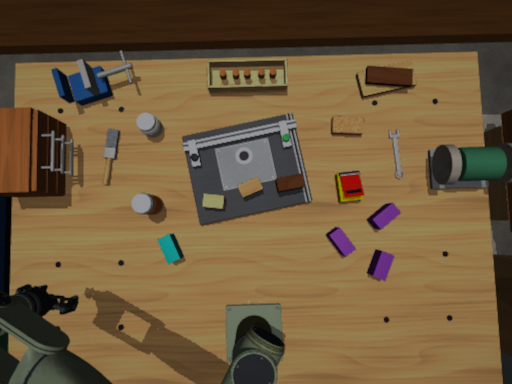

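Scene view: the walnut is at about (209,175) and the green knob at (189,211). The red paddle is at (162,155), on the yellow box right of the table. Next I'll measure these from the top view's depth map.

```bash
cat > h.py <<'E'
import numpy as np,cv2
def pts(s):
    h,w=s["z_map"].shape
    u,v=np.meshgrid(np.arange(w),np.arange(h)); z=s["z_map"]
    P=np.stack([(u-s["cx"])/s["fx"]*z,(v-s["cy"])/s["fy"]*z,z],-1)
    return (P-s["t"])@s["R"]
def rect(P):
    c,sz,a=cv2.minAreaRect((P[:,:2]*1000).astype(np.float32)); return np.round(c,1),np.round(sz,1),round(a,2)
E
python3 - <<'E'
import pickle,cv2,numpy as np
from h import *
d=pickle.load(open("s0.pkl","rb"))
s=d["top"];P=pts(s);img=s["img"];hsv=cv2.cvtColor(img,cv2.COLOR_RGB2HSV)
def show(n,m):
    k,l,st,c=cv2.connectedComponentsWithStats(m.astype(np.uint8))
    for i in range(1,k):
        if st[i,4]<12: continue
        q=P[l==i]; q=q[q[:,2]>-0.05]
        if len(q)<8: continue
        print(n,c[i].round(),st[i,4],rect(q),"z",np.percentile(q[:,2],[5,50,95]).round(3))
H,S,V=[hsv[...,i].astype(int) for i in range(3)]
show("red",((H<5)|(H>174))&(S>190)&(V>130))
show("yellow",(H>22)&(H<33)&(S>180)&(V>120))
show("green",(H>45)&(H<80)&(S>150)&(V>60))
show("purple",(H>130)&(H<155)&(S>120))
roi=np.zeros(H.shape,bool);roi[105:235,175:315]=1
z=P[...,2]
show("slab>",roi&(z>0.02))
show("top blocks 100",roi&(z>0.092))
show("beech",roi&(z>0.083)&(z<0.093))
show("fence",roi&(z>0.045)&(z<0.063))
show("slabtop",roi&(z>0.022)&(z<0.04))
c=img[100:240,170:330]; cv2.imwrite("pics/crop0.png",cv2.resize(c[:,:,::-1],None,fx=4,fy=4,interpolation=cv2.INTER_CUBIC))
s=d["scene"]; c=s["img"][130:280,130:320]; cv2.imwrite("pics/crop1.png",cv2.resize(c[:,:,::-1],None,fx=4,fy=4,interpolation=cv2.INTER_CUBIC))
E
```

```text
red [351. 184.] 293 (array([ 462.7, -191.3]), array([ 74.6, 380.3]), 11.72) z [0.059 0.069 0.084]
yellow [345. 193.] 103 (array([ 474.6, -326.6]), array([118.8,  59.7]), 46.28) z [0.041 0.045 0.049]
green [286. 137.] 36 (array([533.5, -68.2]), array([ 20.3, 311.5]), 65.45) z [0.065 0.069 0.074]
purple [384. 216.] 454 (array([ 387.7, -455.4]), array([42.2, 89.2]), 37.48) z [0.022 0.069 0.074]
purple [341. 241.] 411 (array([ 305.9, -303.5]), array([86.7, 43.3]), 35.1) z [0.033 0.07  0.074]
purple [380. 264.] 492 (array([ 309.3, -238.5]), array([476.7,  86.2]), 66.56) z [0.015 0.069 0.074]
slab> [247. 169.] 10336 (array([557.8,   6.4]), array([341.6, 400.2]), 10.55) z [0.027 0.032 0.091]
top blocks 100 [290. 182.] 375 (array([475.4, -84.8]), array([ 73.3, 215.1]), 31.78) z [0.097 0.1   0.105]
beech [250. 187.] 270 (array([495.7,  -2.4]), array([44.6, 74.5]), 22.97) z [0.087 0.089 0.092]
fence [239. 138.] 1274 (array([651.2,  24.5]), array([ 91.2, 398.7]), 10.61) z [0.05  0.056 0.061]
slabtop [238. 128.] 709 (array([712.6,  36.2]), array([ 25.9, 398.3]), 10.46) z [0.026 0.03  0.035]
slabtop [248. 176.] 7144 (array([538.9,   2.8]), array([261.4, 400.1]), 10.62) z [0.026 0.031 0.035]
```

View pics/crop0.png

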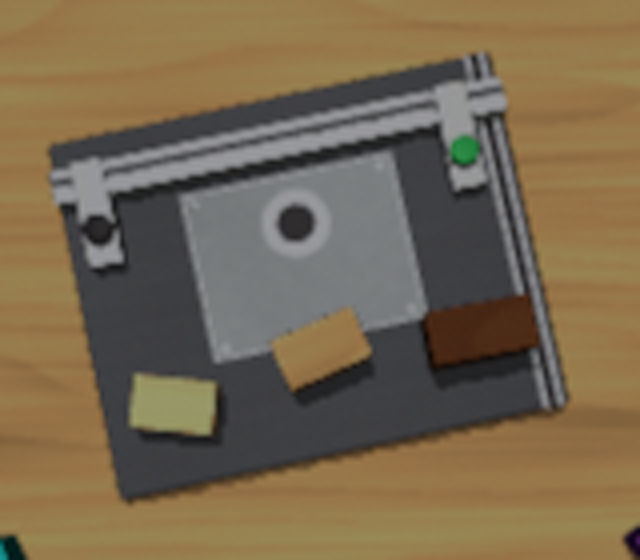

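View pics/crop1.png

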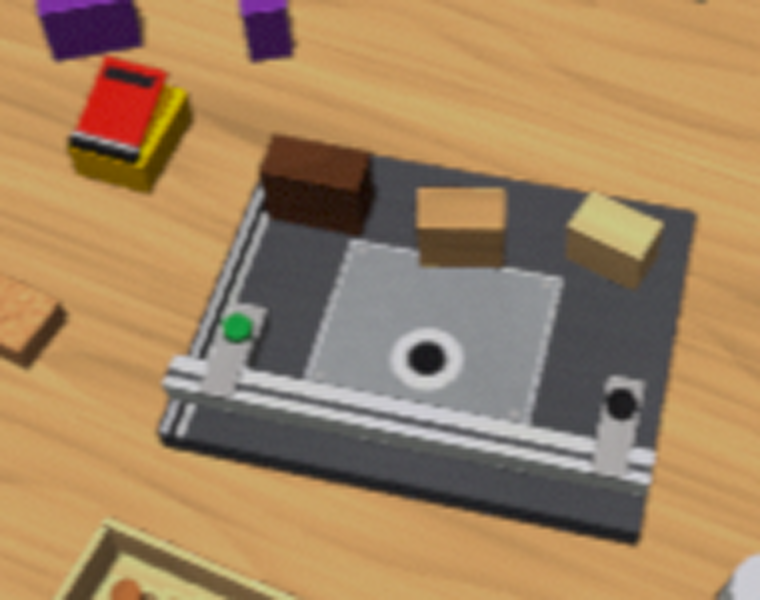

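Candidates for the walnut in the top view are:
- dark brown block on the router table (290,183)
- dark brown book off the table (389,76)
- purple blocks (341,241), (384,216) and (380,264)
- turquoise block (170,249)

I choose (290,183): it is dark brown, on the router table, in the row with the paler blocks, and its top is at 0.10 m. The close crops confirm it. Next come its pose and the paddle's tilt.

```bash
python3 - <<'E'
import pickle,cv2,numpy as np
from h import *
d=pickle.load(open("s0.pkl","rb"))
for n in("top","scene"):
    s=d[n];P=pts(s);img=s["img"];hsv=cv2.cvtColor(img,cv2.COLOR_RGB2HSV)
    H,S,V=[hsv[...,i].astype(int) for i in range(3)]; z=P[...,2];ok=s["z_map"]>0
    X,Y=P[...,0],P[...,1]
    near=lambda x,y,r:ok&(np.hypot(X-x,Y-y)<r)
    m=near(.475,-.085,.09)&(z>.094)&(z<.108)
    print(n,"walnut",m.sum(),rect(P[m]),np.median(z[m]))
    b=cv2.boxPoints(cv2.minAreaRect((P[m][:,:2]*1000).astype(np.float32)));print(b.round())
    red=((H<5)|(H>174))&(S>190)&near(.465,-.24,.08)&(z>.05)&(z<.1)
    q=P[red]; A=np.c_[q[:,:2]-q[:,:2].mean(0),np.ones(len(q))]
    co=np.linalg.lstsq(A,q[:,2],rcond=None)[0]
    print("red",len(q),rect(q),"plane",co,"slope ang",np.arctan(np.hypot(*co[:2])),q.mean(0),q[:,2].min(),q[:,2].max())
    allp=near(.465,-.24,.1)&(z>.04)&(z<.1)&(Y<-.17)
    print("box all",rect(P[allp]))
    w=near(.558,.006,.26)
    m=w&(z>.047)&(z<.063)&(X>.56);print("fence+stops",rect(P[m]))
    g=(H>45)&(H<80)&(S>150)&w&(z>.06); print("green",P[g].mean(0))
    m=w&(z>.02)&(z<.063);print("slab",rect(P[m]))
    u=np.array([np.cos(.185),np.sin(.185)])
E
```

```text
top walnut 321 (array([503. , -85.1]), array([ 50. , 174.3]), 3.01) 0.10033090647604456
[[ 473.    1.]
 [ 483. -173.]
 [ 533. -171.]
 [ 523.    3.]]
red 9 (array([ 475. , -317.4]), array([28.1,  2.4]), 5.0) plane [-0.43021074  0.2642909   0.07673769] slope ang 0.4675654049889744 [ 0.47491368 -0.31723471  0.07673769] 0.07058858064879746 0.08232533503188008
box all (array([ 491.9, -255.1]), array([169.7,  93.9]), 88.04)
fence+stops (array([651.2,  24.5]), array([ 91.2, 398.7]), 10.61)
green [ 0.6648837  -0.12888955  0.0689696 ]
slab (array([568. ,   8.3]), array([320.9, 400.1]), 10.59)
scene walnut 243 (array([ 506.5, -127.1]), array([46.2, 82.2]), 9.38) 0.09821697549017698
[[ 477.  -90.]
 [ 490. -171.]
 [ 536. -164.]
 [ 523.  -83.]]
red 15 (array([ 476. , -316.3]), array([33.8,  5.8]), 0.22) plane [-0.51960843  0.21401299  0.0736395 ] slope ang 0.511976075712359 [ 0.47681688 -0.31645679  0.0736395 ] 0.06184440806340637 0.08052913982075331
box all (array([ 509.2, -258.7]), array([183.4,  91.5]), 69.06)
fence+stops (array([651. ,  28.9]), array([ 95.7, 399.2]), 10.41)
green [ 0.66639823 -0.12417471  0.067063  ]
slab (array([566.2,  13. ]), array([324.5, 399.6]), 10.65)
```

```bash
python3 - <<'E'
import pickle,cv2,numpy as np
from h import *
d=pickle.load(open("s0.pkl","rb"))
for n in("top","scene"):
    s=d[n];P=pts(s);img=s["img"];hsv=cv2.cvtColor(img,cv2.COLOR_RGB2HSV)
    H,S,V=[hsv[...,i].astype(int) for i in range(3)]; z=P[...,2];ok=s["z_map"]>0
    X,Y=P[...,0],P[...,1]
    near=lambda x,y,r:ok&(np.hypot(X-x,Y-y)<r)
    m=near(.506,-.127,.075)&(z>.093)&(z<.108)
    print(n,"walnut",m.sum(),rect(P[m]),np.median(P[m],0))
    red=((H<5)|(H>174))&(S>180)&ok&(z>.04)&(z<.1)&(Y<-.2)&(Y>-.45)
    q=P[red]; c0=np.median(q,0);A=np.c_[q[:,:2]-c0[:2],np.ones(len(q))]
    co=np.linalg.lstsq(A,q[:,2],rcond=None)[0]
    print("red",len(q),rect(q),"plane",co,"slope",np.hypot(*co[:2]),"up dir",np.degrees(np.arctan2(co[1],co[0])),c0)
    allp=near(c0[0],c0[1],.075)&(z>.038)&(z<.1)
    print("box all",rect(P[allp]))
    hi=near(c0[0],c0[1],.075)&(z>.074);print("hi",P[hi].mean(0), "hi>.085",P[hi&(z>.085)])
    for nm,x,y in(("ply",.496,-.002),("beech?",.47,.1)):
        m=near(x,y,.07)&(z>.072)&(z<.11);print(nm,rect(P[m]),np.median(P[m],0))
c=d["scene"]["img"][135:185,135:190];cv2.imwrite("pics/crop2.png",cv2.resize(c[:,:,::-1],None,fx=10,fy=10,interpolation=cv2.INTER_CUBIC))
E
```

```text
top walnut 372 (array([ 507.2, -136.3]), array([45.1, 90.3]), 9.29) [ 0.50701842 -0.13497842  0.10034643]
red 338 (array([ 495. , -345.9]), array([70.7, 62.7]), 5.09) plane [-0.36625502 -0.03742233  0.06990307] slope 0.36816187714029347 up dir -174.1660138074897 [ 0.49745745 -0.34446219  0.07051702]
box all (array([ 492.8, -346.8]), array([99.5, 81.1]), 4.77)
hi [ 0.47087851 -0.34803707  0.07973222] hi>.085 [[ 0.47363307 -0.33809385  0.08518351]
 [ 0.46646643 -0.35433449  0.08552186]
 [ 0.46628838 -0.36103782  0.08538447]
 [ 0.46355688 -0.33733475  0.08618411]
 [ 0.46337285 -0.34400539  0.08613852]
 [ 0.46276451 -0.36000044  0.08840041]
 [ 0.46280498 -0.36394844  0.08625298]
 [ 0.4625186  -0.37013241  0.08785396]
 [ 0.46012331 -0.3404638   0.08631742]
 [ 0.45922218 -0.37391423  0.0857551 ]
 [ 0.45696822 -0.33359164  0.08652064]
 [ 0.45675242 -0.3401079   0.08702569]]
ply (array([495.5,  -2.5]), array([45.1, 74.5]), 22.97) [ 0.49558555 -0.00233274  0.08984453]
beech? (array([459. ,  93.6]), array([ 59.2, 131.6]), 11.43) [0.45353613 0.12210225 0.08037972]
scene walnut 277 (array([ 507.6, -131.3]), array([47.1, 90.8]), 9.27) [ 0.50838395 -0.13117812  0.09813851]
red 263 (array([ 494.5, -343.1]), array([71.7, 63.5]), 4.66) plane [-0.36143619 -0.02332678  0.06663368] slope 0.3621881565544456 up dir -176.30730051159125 [ 0.49788261 -0.34236766  0.06653841]
box all (array([ 493. , -338.2]), array([103.2,  78.8]), 3.04)
hi [ 0.46916363 -0.34337241  0.07822521] hi>.085 []
ply (array([495.8,   3.5]), array([47.6, 72.4]), 24.75) [0.50027322 0.00503499 0.08735677]
beech? (array([460. ,  97.1]), array([ 58.8, 137. ]), 13.19) [0.45619777 0.12485278 0.0783531 ]
```

View pics/crop2.png

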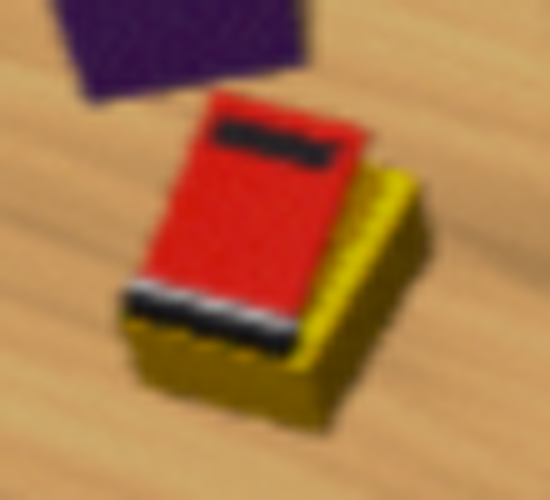

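Fixed geometry:
- **Paddle:** free end towards the robot, pad about (0.472,-0.345,0.079), hinge on the far side.
- **Walnut:** about (0.507,-0.134), yaw about 9.3°.
- **Table:** yaw about 10.6°.

I'll write a helper that turns waypoints into tool-axis steps, and move above the paddle with the fingers shut.

```bash
cat >> h.py <<'E'
from scipy.spatial.transform import Rotation as Ro
def down(yawdeg): # tool y axis at yawdeg in world, z down
    a=np.radians(yawdeg); y=np.array([np.cos(a),np.sin(a),0]); z=np.array([0,0,-1.]); x=np.cross(y,z)
    return Ro.from_matrix(np.stack([x,y,z],1))
def plan(st,wps,nd=3):
    """wps: list of (pos,yaw,nrows)"""
    p=np.array(st["position"]);R=Ro.from_rotvec(st["tcp_rot"]);out=[]
    for pos,yaw,n in wps:
        for k in range(n):
            rem=n-k; dp=(np.array(pos)-p)/rem; dr=(R.inv()*down(yaw)).as_rotvec()/rem
            l=R.inv().apply(dp).round(nd); dr=dr.round(nd)
            out.append([*map(float,l),*map(float,dr)]); p=p+R.apply(l); R=R*Ro.from_rotvec(dr)
    for i in range(0,len(out),8): print(str([[x if x else 0 for x in r] for r in out[i:i+8]]))
    print("end",p.round(4))
E
python3 - <<'E'
from h import *; from station import env
plan(env.read_state(),[((.40,.1,.29),40,11),((.472,-.345,.19),9.5,13)])
E
```

```text
[[-0.031, -0.031, 0.001, 0, 0, 0.048], [-0.033, -0.03, 0.001, 0, 0, 0.048], [-0.034, -0.028, 0.001, 0, 0, 0.048], [-0.035, -0.027, 0.001, 0, 0, 0.048], [-0.037, -0.025, 0.001, 0, 0, 0.048], [-0.038, -0.023, 0.001, 0, 0, 0.048], [-0.039, -0.021, 0.001, 0, 0, 0.048], [-0.04, -0.019, 0.002, 0, 0, 0.048]]
[[-0.04, -0.018, 0.001, -0.001, 0, 0.048], [-0.041, -0.015, 0.002, 0, 0, 0.047], [-0.042, -0.014, 0.001, -0.001, 0.001, 0.048], [-0.03, -0.018, 0.008, 0, 0, 0.041], [-0.03, -0.016, 0.008, 0, 0, 0.041], [-0.031, -0.015, 0.008, 0, 0, 0.041], [-0.032, -0.014, 0.008, 0, 0, 0.041], [-0.032, -0.013, 0.008, 0, 0, 0.041]]
[[-0.033, -0.011, 0.008, 0, 0, 0.041], [-0.033, -0.01, 0.007, 0, 0, 0.041], [-0.034, -0.009, 0.008, 0, 0, 0.041], [-0.034, -0.007, 0.007, 0, 0, 0.041], [-0.034, -0.006, 0.008, 0, 0, 0.041], [-0.034, -0.004, 0.007, 0, 0, 0.041], [-0.035, -0.003, 0.008, 0, 0, 0.041], [-0.035, -0.002, 0.007, 0, -0.001, 0.04]]
end [ 0.4719 -0.3453  0.1902]
```

Request:
play_rows --pt "-0.031 -0.031 0.001 0 0 0.048" --pt "-0.033 -0.03 0.001 0 0 0.048" --pt "-0.034 -0.028 0.001 0 0 0.048" --pt "-0.035 -0.027 0.001 0 0 0.048" --pt "-0.037 -0.025 0.001 0 0 0.048" --pt "-0.038 -0.023 0.001 0 0 0.048" --pt "-0.039 -0.021 0.001 0 0 0.048" --pt "-0.04 -0.019 0.002 0 0 0.048" --jaw 0

```text
clock: 1.15
position: [0.3457, 0.2188, 0.2948]
tcp_rot: [1.123, 2.934, 0.0]
wrist_force: [0.8, 0.4, 0.3]
finger_gap: 0.0001
```

Request:
play_rows --pt "-0.04 -0.018 0.001 -0.001 0 0.048" --pt "-0.041 -0.015 0.002 0 0 0.047" --pt "-0.042 -0.014 0.001 -0.001 0.001 0.048" --pt "-0.03 -0.018 0.008 0 0 0.041" --pt "-0.03 -0.016 0.008 0 0 0.041" --pt "-0.031 -0.015 0.008 0 0 0.041" --pt "-0.032 -0.014 0.008 0 0 0.041" --pt "-0.032 -0.013 0.008 0 0 0.041"

```text
clock: 2.15
position: [0.4277, -0.0714, 0.2501]
tcp_rot: [-1.614, -2.695, -0.004]
wrist_force: [0.1, 0.2, 0.6]
finger_gap: 0.0
```

Request:
play_rows --pt "-0.033 -0.011 0.008 0 0 0.041" --pt "-0.033 -0.01 0.007 0 0 0.041" --pt "-0.034 -0.009 0.008 0 0 0.041" --pt "-0.034 -0.007 0.007 0 0 0.041" --pt "-0.034 -0.006 0.008 0 0 0.041" --pt "-0.034 -0.004 0.007 0 0 0.041" --pt "-0.035 -0.003 0.008 0 0 0.041" --pt "-0.035 -0.002 0.007 0 -0.001 0.04"

```text
clock: 3.15
position: [0.4721, -0.3456, 0.1892]
tcp_rot: [-2.031, -2.396, -0.003]
wrist_force: [-0.0, -0.9, 0.5]
finger_gap: -0.0
```

```bash
python3 - <<'E'
from h import *; from station import env
s=env.snapshot("wrist");cv2.imwrite("pics/w1.png",s["img"][:,:,::-1])
s=env.snapshot("scene");cv2.imwrite("pics/sc1.png",cv2.resize(s["img"][100:250,100:320,::-1],None,fx=3,fy=3))
st=env.read_state();print(st);print(Ro.from_rotvec(st["tcp_rot"]).as_matrix().round(3))
E
```

```text
{'clock': 3.25, 'qpos': array([-7.82622329e-01,  3.46083029e-01,  1.61793866e+00,  6.68345610e-04,
        1.17736920e+00, -9.45643719e-01]), 'joint_velocities': array([ 0.03657749, -0.03671627,  0.04777778,  0.02814477,  0.03679551,
       -0.00105982]), 'tau': array([-5.67359906e-01, -4.03089952e+01, -2.64531469e+01, -1.11714341e-01,
       -1.84702850e-01,  7.54573324e-03]), 'position': array([ 0.47201002, -0.3476167 ,  0.18897284]), 'tcp_rot': array([2.03334014e+00, 2.39448587e+00, 9.41662455e-04]), 'wrist_force': array([-0.487697  ,  0.75108358, -1.03933212]), 'moment': array([ 0.01783705,  0.0057823 , -0.0291843 ]), 'finger_gap': -0.00021727668867922053}
[[-0.162  0.987  0.001]
 [ 0.987  0.162  0.   ]
 [ 0.     0.001 -1.   ]]
```

View pics/w1.png

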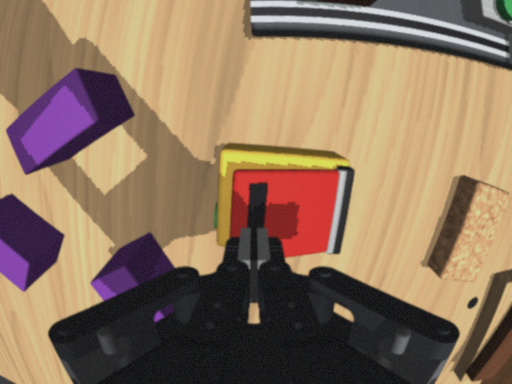

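View pics/sc1.png

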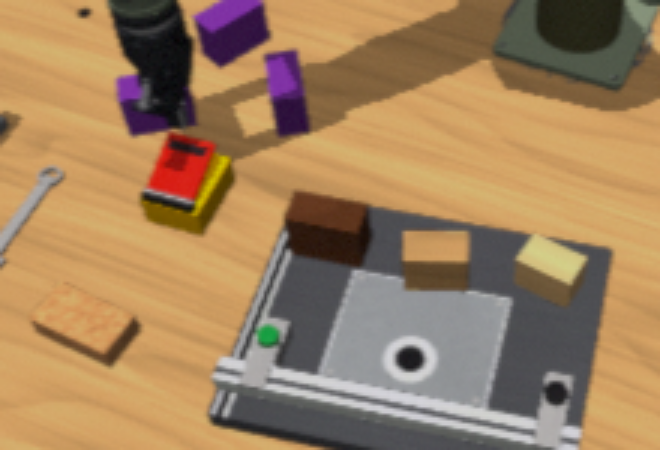

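The wrist view shows the shut fingertips at about (255,240), over the red plate's free end with its dark strip at (258,200). I'll press down now.

Request:
play_rows --pt "0 0.001 0.009 0 0 0" --pt "0 0 0.009 0 0 0" --pt "0 0 0.009 0 0 0" --pt "0 0 0.007 0 0 0" --pt "0 0 0.007 0 0 0" --pt "0 0 0.007 0 0 0" --pt "0 0 0.007 0 0 0" --pt "0 0 0.003 0 0 0"

```text
clock: 4.25
position: [0.4727, -0.345, 0.1324]
tcp_rot: [-2.029, -2.398, 0.0]
wrist_force: [-5.7, -0.1, 7.8]
finger_gap: -0.0001
```

Request:
play_rows --pt "0 0 0.002 0 0 0" --pt "0 0 0.002 0 0 0" --pt "0 0 0.002 0 0 0" --pt "0 0 0.001 0 0 0" --pt "0 0 0.001 0 0 0" --pt "0 0 0 0 0 0" --pt "0 0 0 0 0 0" --pt "0 0 0 0 0 0"

```text
clock: 5.25
position: [0.4726, -0.3451, 0.1281]
tcp_rot: [-2.028, -2.398, 0.001]
wrist_force: [-11.8, 5.7, 26.2]
finger_gap: -0.0001
```

```bash
python3 - <<'E'
from h import *; from station import env
st=env.read_state();print(st["position"],st["wrist_force"])
s=env.snapshot("scene");P=pts(s);cv2.imwrite("pics/sc2.png",cv2.resize(s["img"][130:190,130:200,::-1],None,fx=8,fy=8))
hsv=cv2.cvtColor(s["img"],cv2.COLOR_RGB2HSV);H,S=hsv[...,0],hsv[...,1]
z=P[...,2];red=((H<5)|(H>174))&(S>180)&(z>.04)&(z<.1)&(P[...,1]<-.2)&(P[...,1]>-.45)
q=P[red];A=np.c_[q[:,:2]-q[:,:2].mean(0),np.ones(len(q))];print(np.linalg.lstsq(A,q[:,2],rcond=None)[0],len(q))
E
```

```text
[ 0.47255371 -0.34512476  0.12811657] [-11.79678607   5.70319198  26.20985931]
[0.0107946  0.00317832 0.05399227] 200
```

View pics/sc2.png

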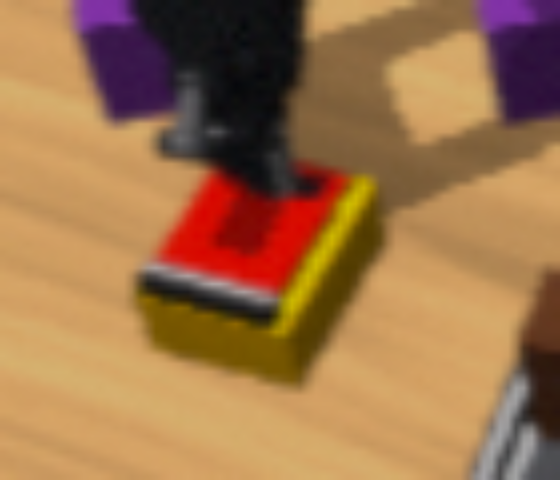

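The plate is level (slope 0.01) at 26 N, so the paddle is fully down. Now I'll rise, open the jaws and go above the walnut.

```bash
python3 - <<'E'
from h import *; from station import env
plan(env.read_state(),[((.472,-.345,.25),9.3,4),((.507,-.134,.25),9.3,8),((.507,-.134,.23),9.3,4)])
E
```

```text
[[0, 0, -0.03, 0, 0, 0.001], [0, 0, -0.031, -0.001, 0, 0.001], [0, 0, -0.03, 0, 0, 0.001], [0, -0.001, -0.031, -0.001, -0.001, 0.001], [0.025, 0.009, 0, 0, 0, 0], [0.025, 0.009, 0, 0, 0, 0], [0.025, 0.009, 0, 0, 0, 0], [0.026, 0.008, 0, 0, 0, 0]]
[[0.025, 0.009, 0, 0, 0, 0], [0.026, 0.008, 0, 0, 0, 0], [0.025, 0.009, 0, 0, 0, 0], [0.026, 0.008, 0, 0, 0, 0], [0, 0, 0.005, 0, 0, 0], [0, 0, 0.005, 0, 0, 0], [0, 0, 0.005, 0, 0, 0], [0, 0, 0.005, 0, 0, 0]]
end [ 0.5069 -0.1339  0.2301]
```

Request:
play_rows --pt "0 0 -0.03 0 0 0.001" --pt "0 0 -0.031 -0.001 0 0.001" --pt "0 0 -0.03 0 0 0.001" --pt "0 -0.001 -0.031 -0.001 -0.001 0.001" --pt "0.025 0.009 0 0 0 0" --pt "0.025 0.009 0 0 0 0" --pt "0.025 0.009 0 0 0 0" --pt "0.026 0.008 0 0 0 0"

```text
clock: 6.3
position: [0.4906, -0.2386, 0.2457]
tcp_rot: [2.033, 2.392, 0.004]
wrist_force: [0.9, 0.4, -0.4]
finger_gap: 0.0001
```

Request:
play_rows --pt "0.025 0.009 0 0 0 0" --pt "0.026 0.008 0 0 0 0" --pt "0.025 0.009 0 0 0 0" --pt "0.026 0.008 0 0 0 0" --pt "0 0 0.005 0 0 0" --pt "0 0 0.005 0 0 0" --pt "0 0 0.005 0 0 0" --pt "0 0 0.005 0 0 0" --jaw 0.085

```text
clock: 7.3
position: [0.5074, -0.134, 0.2256]
tcp_rot: [2.035, 2.391, 0.003]
wrist_force: [0.3, 0.5, -0.8]
finger_gap: 0.085
```

```bash
python3 - <<'E'
from h import *; from station import env
st=env.read_state();print(st["position"],st["wrist_force"],st["finger_gap"]);R=Ro.from_rotvec(st["tcp_rot"]).as_matrix();print(R.round(3))
s=env.snapshot("wrist");cv2.imwrite("pics/w3.png",s["img"][:,:,::-1])
# fisheye depth -> points
z=s["z_map"];u,v=np.meshgrid(np.arange(512),np.arange(384));dx=(u-s["cx"])/s["fx"];dy=(v-s["cy"])/s["fy"];th=np.hypot(dx,dy);k=np.tan(th)/np.maximum(th,1e-9)
P=(np.stack([dx*k*z,dy*k*z,z],-1)-s["t"])@s["R"]
Z=P[...,2];m=(z>0)&(Z>.092)&(Z<.108)&(np.hypot(P[...,0]-.507,P[...,1]+.134)<.075)
print("walnut wrist",m.sum(),rect(P[m]),np.median(Z[m]))
t=env.snapshot("top");Q=pts(t);Z=Q[...,2];m=(t["z_map"]>0)&(Z>.092)&(Z<.108)&(np.hypot(Q[...,0]-.507,Q[...,1]+.134)<.075);print("top",m.sum(),rect(Q[m]) if m.sum()>9 else 0)
E
```

```text
[ 0.507387   -0.13395736  0.22559456] [ 0.33869691  0.46454843 -0.77289956] 0.08503591884045919
[[-0.16   0.987  0.003]
 [ 0.987  0.16   0.001]
 [ 0.     0.003 -1.   ]]
walnut wrist 7632 (array([ 507.9, -133.1]), array([45.5, 89.9]), 9.67) 0.09974748721942023
top 80 (array([ 499.6, -112.3]), array([37.5, 37.5]), 10.8)
```

View pics/w3.png

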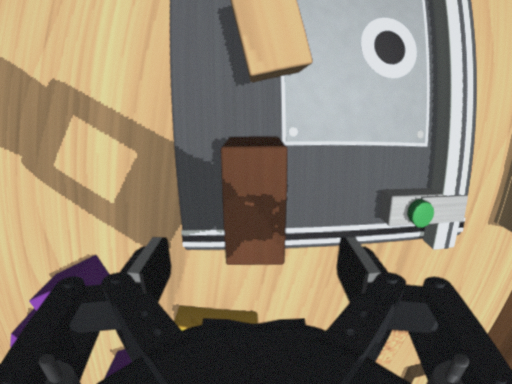

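Wrist view: the walnut at (255,200) sits centrally between the open fingers, and the green knob is at (421,212). I'll descend 95 mm, then close. The same picture gives the stop and fence positions.

Request:
play_rows --pt "0.001 0 0.013 0 0 0" --pt "0 0 0.013 0 0 0" --pt "0 0 0.013 0 0 0" --pt "0 0 0.013 0 0 0" --pt "0 0 0.013 0 0 0" --pt "0 0 0.013 0 0 0" --pt "0 0 0.012 0 0 0" --pt "0 0 0.004 0 0 0"

```text
clock: 8.4
position: [0.5072, -0.132, 0.131]
tcp_rot: [2.034, 2.394, 0.003]
wrist_force: [-1.2, -0.4, -0.0]
finger_gap: 0.0852
```

Request:
play_rows --pt "0 0 0 0 0 0" --pt "0 0 0 0 0 0" --pt "0 0 0 0 0 0" --pt "0 0 0 0 0 0" --pt "0 0 0 0 0 0" --pt "0 0 0 0 0 0" --pt "0 0 0 0 0 0" --pt "0 0 0 0 0 0" --jaw 0.03

```text
clock: 9.4
position: [0.5083, -0.1325, 0.133]
tcp_rot: [2.032, 2.391, 0.004]
wrist_force: [1.2, -1.0, 6.1]
finger_gap: 0.0448
```

```bash
python3 - <<'E'
from h import *; from station import env
st=env.read_state();print(st["position"],st["wrist_force"],st["finger_gap"])
s=env.snapshot("wrist");cv2.imwrite("pics/w4.png",s["img"][:,:,::-1])
z=s["z_map"];u,v=np.meshgrid(np.arange(512),np.arange(384));dx=(u-s["cx"])/s["fx"];dy=(v-s["cy"])/s["fy"];th=np.hypot(dx,dy);k=np.tan(th)/np.maximum(th,1e-9)
P=(np.stack([dx*k*z,dy*k*z,z],-1)-s["t"])@s["R"];Z=P[...,2]
hsv=cv2.cvtColor(s["img"],cv2.COLOR_RGB2HSV);H,S=hsv[...,0],hsv[...,1]
g=(H>45)&(H<80)&(S>120)&(z>0)&(Z>.06)&(Z<.075);print("knob",P[g].mean(0),rect(P[g]))
# table frame, from yaw 10.6
a=np.radians(10.6);ux=np.array([np.cos(a),np.sin(a)]);uy=np.array([-np.sin(a),np.cos(a)])
X=P[...,:2]@ux;Y=P[...,:2]@uy
m=(z>0)&(Z>.050)&(Z<.060)&(P[...,0]>.58)
# stop sides: rows near knob X
kx=P[g][:,:2].mean(0)
kX,kY=kx@ux,kx@uy;print("knob T",kX,kY)
q=m&(abs(X-kX)<.028)&(abs(Y-kY)<.03);print("stop Y range",np.percentile(Y[q],[1,99]),q.sum())
f=m&(Y-kY>.03);print("fence X min",np.percentile(X[f],[0.5,1,3,50]),f.sum())
wc=st["position"][:2];print("tcp T",wc@ux,wc@uy)
# fence front-edge angle
bins=[(Y[f]>b)&(Y[f]<b+.02) for b in np.arange(kY+.03,kY+.3,.03)]
L=[(Y[f][b].mean(),np.percentile(X[f][b],2)) for b in bins if b.sum()>20];print(np.round(L,4))
E
```

```text
[ 0.50832832 -0.13248983  0.13297682] [ 1.17387964 -0.96007145  6.06551481] 0.04476069257799427
knob [ 0.66088473 -0.12494809  0.06701055] (array([ 664.1, -126.2]), array([23.4, 25.2]), 66.97)
knob T 0.6266225952731941 -0.24438653139091618
stop Y range [-0.26073433 -0.23136271] 1570
fence X min [0.65862992 0.65865801 0.65915325 0.66085113] 116
tcp T 0.4752821873790912 -0.223736617323331
[[-0.2066  0.6587]]
```

View pics/w4.png

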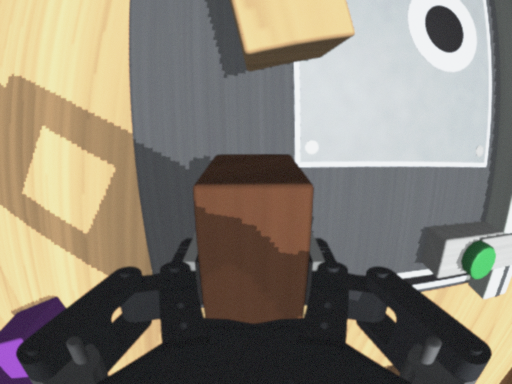

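The block is gripped (gap 44.8 mm). In fence-aligned axes the gripper must move about +161 mm in x and +37 mm in y. I'll route it between the beech block and the stop.

```bash
cat >> h.py <<'E'
A=np.radians(10.6);ux=np.array([np.cos(A),np.sin(A)]);uy=np.array([-np.sin(A),np.cos(A)])
def T2W(X,Y,z): return (*(X*ux+Y*uy),z)
E
python3 - <<'E'
from h import *; from station import env
st=env.read_state();z=st["position"][2]
plan(st,[(T2W(.54,-.22,z),10.6,8),(T2W(.562,-.178,z),10.6,8),(T2W(.625,-.178,z),10.6,8)])
E
```

```text
[[0.001, 0.008, 0, 0.001, 0, -0.003], [0.001, 0.008, 0, 0.001, 0, -0.003], [0, 0.008, 0, 0, 0, -0.003], [0.001, 0.008, 0, 0.001, 0, -0.003], [0, 0.008, 0, 0, 0, -0.003], [0.001, 0.008, 0, 0.001, 0, -0.003], [0, 0.008, 0, 0, 0.001, -0.002], [0.001, 0.009, 0, 0.001, 0, -0.003]]
[[0.005, 0.003, 0, 0, 0, 0], [0.005, 0.003, 0, 0, 0, 0], [0.005, 0.003, 0, 0, 0, 0], [0.005, 0.003, 0, 0, 0, 0], [0.005, 0.002, 0, 0, 0, 0], [0.006, 0.003, 0, 0, 0, 0], [0.005, 0.002, 0, 0, 0, 0], [0.006, 0.003, 0, 0, 0, 0]]
[[0, 0.008, 0, 0, 0, 0], [0, 0.008, 0, 0, 0, 0], [0, 0.008, 0, 0, 0, 0], [0, 0.008, 0, 0, 0, 0], [0, 0.008, 0, 0, 0, 0], [0, 0.008, 0, 0, 0, 0], [0, 0.007, 0, 0, 0, 0], [0, 0.008, 0, 0, 0, 0]]
end [ 0.6473 -0.0595  0.1331]
```

Request:
play_rows --pt "0.001 0.008 0 0.001 0 -0.003" --pt "0.001 0.008 0 0.001 0 -0.003" --pt "0 0.008 0 0 0 -0.003" --pt "0.001 0.008 0 0.001 0 -0.003" --pt "0 0.008 0 0 0 -0.003" --pt "0.001 0.008 0 0 0 -0.003" --pt "0 0.008 0 0 0 -0.002" --pt "0.001 0.009 0 0 0 -0.003"

```text
clock: 10.45
position: [0.5687, -0.1172, 0.1331]
tcp_rot: [-2.003, -2.415, 0.009]
wrist_force: [-9.5, -2.9, 13.0]
finger_gap: 0.0441
```

Request:
play_rows --pt "0.005 0.003 0 0 0 0" --pt "0.005 0.003 0 0 0 0" --pt "0.005 0.003 0 0 0 0" --pt "0.005 0.003 0 0 0 0" --pt "0.005 0.002 0 0 0 0" --pt "0.006 0.003 0 0 0 0" --pt "0.005 0.002 0 0 0 0" --pt "0.006 0.003 0 0 0 0"

```text
clock: 11.45
position: [0.5853, -0.0718, 0.133]
tcp_rot: [2.005, 2.415, -0.001]
wrist_force: [-1.2, -5.3, 5.9]
finger_gap: 0.0442
```

```bash
python3 - <<'E'
from h import *; from station import env
st=env.read_state();p=st["position"];print(p,p[:2]@ux,p[:2]@uy,st["wrist_force"],st["moment"],st["finger_gap"]);R=Ro.from_rotvec(st["tcp_rot"]).as_matrix();print(R.round(4))
s=env.snapshot("wrist");cv2.imwrite("pics/w5.png",s["img"][:,:,::-1])
E
```

```text
[ 0.58529343 -0.07183566  0.13303445] 0.562091338490295 -0.17827532287888231 [-1.16945524 -5.26608382  5.88100779] [-0.74320155  0.13758032 -0.03857035] 0.0441666481981435
[[-0.1839  0.9829  0.0014]
 [ 0.9829  0.1839 -0.0024]
 [-0.0026  0.001  -1.    ]]
```

View pics/w5.png

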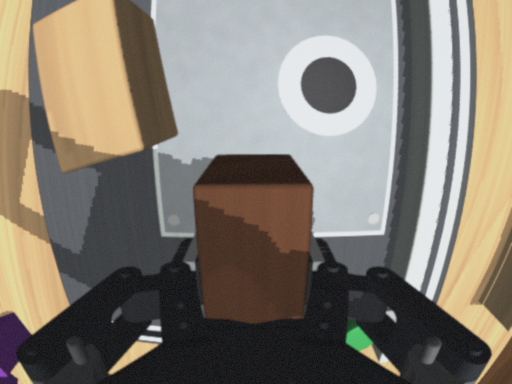

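The block is held squarely and the beech at (105,85) is clear of it. The green knob is at (358,337) and the fence is at right. Sliding on towards the fence.

Request:
play_rows --pt "0 0.008 0 0 0 0" --pt "0 0.008 0 0 0 0" --pt "0 0.008 0 0 0 0" --pt "0 0.008 0 0 0 0" --pt "0 0.008 0 0 0 0" --pt "0 0.008 0 0 0 0" --pt "0 0.008 0 0 0 0" --pt "0 0.007 0 0 0 0"

```text
clock: 12.5
position: [0.6445, -0.0593, 0.1332]
tcp_rot: [-2.003, -2.414, 0.008]
wrist_force: [-10.4, -1.7, 14.1]
finger_gap: 0.0447
```

Request:
play_rows --pt "0 0.002 0 0 0 0" --pt "0 0.002 0 0 0 0" --pt "0 0.002 0 0 0 0" --pt "0 0.002 0 0 0 0" --pt "0 0.001 0 0 0 0" --pt "0 0.001 0 0 0 0" --pt "0 0 0 0 0 0" --pt "0 0 0 0 0 0"

```text
clock: 13.5
position: [0.6544, -0.0574, 0.1332]
tcp_rot: [-2.003, -2.414, 0.007]
wrist_force: [-8.1, -1.9, 13.0]
finger_gap: 0.0446
```

```bash
cat > r.py <<'E'
from h import *; from station import env
st=env.read_state();p=st["position"];f=st["wrist_force"];print("T",p[:2]@ux,p[:2]@uy,"z",p[2],"F T",f[:2]@ux,f[:2]@uy,f[2],st["moment"],st["finger_gap"]);R=Ro.from_rotvec(st["tcp_rot"]).as_matrix();print(R.round(4),np.degrees(np.arctan2(R[1,1],R[0,1])))
E
python3 r.py
```

```text
T 0.6326517820563996 -0.1768419810571284 z 0.13317981457460226 F T -8.316422688534137 -0.3357804390985659 12.989140046666618 [-0.41678903  1.48342074 -0.0333316 ] 0.04464338200391758
[[-1.843e-01  9.828e-01 -6.100e-03]
 [ 9.829e-01  1.843e-01 -3.000e-04]
 [ 8.000e-04 -6.100e-03 -1.000e+00]] 10.622206640698373
```

Request:
play_rows --pt "0 0 -0.001 0 0 0" --pt "0 0.001 0 0 0 0" --pt "0 0.001 0 0 0 0" --pt "0 0.001 0 0 0 0" --pt "0 0.001 0 0 0 0" --pt "0 0.001 0 0 0 0" --pt "0 0 0 0 0 0" --pt "0 0 0 0 0 0"

```text
clock: 14.5
position: [0.6603, -0.0562, 0.1331]
tcp_rot: [-2.005, -2.415, 0.003]
wrist_force: [-4.6, -0.4, 6.4]
finger_gap: 0.0441
```

```bash
python3 r.py
```

```text
T 0.6387475717057104 -0.17666939225560385 z 0.13312312594537629 F T -4.574941128983188 0.4533763034671389 6.371304759730201 [-0.2926529   0.65366934 -0.03600862] 0.044113398255199054
[[-1.841e-01  9.829e-01 -3.100e-03]
 [ 9.829e-01  1.841e-01  4.000e-04]
 [ 1.000e-03 -3.000e-03 -1.000e+00]] 10.610866418925937
```

Request:
play_rows --pt "0 0.001 0 0 0 0" --pt "0 0.001 0 0 0 0" --pt "0 0.001 0 0 0 0" --pt "0 0.001 0 0 0 0" --pt "0 0 0 0 0 0" --pt "0 0 0 0 0 0" --pt "0 0 0 0 0 0" --pt "0 0 0 0 0 0"

```text
clock: 15.5
position: [0.6612, -0.056, 0.1332]
tcp_rot: [-2.002, -2.41, 0.012]
wrist_force: [-14.8, -2.0, 14.4]
finger_gap: 0.0442
```

```bash
python3 r.py
```

```text
T 0.6396482976370789 -0.17666657432766703 z 0.1332352112423514 F T -14.946818522500237 0.7179268743274636 14.395719913060027 [-0.56938163  2.24082418 -0.33324383] 0.044196155236858124
[[-1.834e-01  9.830e-01 -1.190e-02]
 [ 9.830e-01  1.834e-01 -1.000e-04]
 [ 2.100e-03 -1.170e-02 -9.999e-01]] 10.570729315012061
```

Fence contact shows at X=0.6396, with Fx rising to 15 N. Next, slide towards the green stop (tool -x).

Request:
play_rows --pt "-0.001 0 0 0 0 0" --pt "-0.001 0 0 0 0 0" --pt "-0.001 0 0 0 0 0" --pt "-0.001 0 0 0 0 0" --pt "-0.001 0 0 0 0 0" --pt "-0.001 0 0 0 0 0" --pt "-0.001 0 0 0 0 0" --pt "-0.001 0 0 0 0 0"

```text
clock: 16.5
position: [0.6616, -0.0574, 0.1337]
tcp_rot: [-1.994, -2.403, 0.002]
wrist_force: [-18.9, 15.2, 21.9]
finger_gap: 0.0446
```

```bash
python3 r.py
```

```text
T 0.6397184544073413 -0.17815786898126593 z 0.1336726847228991 F T -15.751655492182469 18.393334912457604 21.898439693586138 [ 2.14605861  2.92918717 -0.20825822] 0.04457498495927781
[[-0.1846  0.9827 -0.0155]
 [ 0.9827  0.1847  0.0112]
 [ 0.0139 -0.0132 -0.9998]] 10.6470343787359
```

```bash
python3 - <<'E'
from h import *; from station import env
s=env.snapshot("wrist");cv2.imwrite("pics/w6.png",s["img"][:,:,::-1])
s=env.snapshot("scene");cv2.imwrite("pics/s6.png",cv2.resize(s["img"][170:260,160:260,::-1],None,fx=7,fy=6,interpolation=cv2.INTER_CUBIC))
E
python3 r.py
```

```text
T 0.639726692904827 -0.17813855499791817 z 0.13365178943155803 F T -16.062171829981022 17.707428791509717 21.023210666758676 [ 1.93939819  2.81583348 -0.23221343] 0.04488216140301254
[[-0.1846  0.9827 -0.0155]
 [ 0.9827  0.1848  0.0111]
 [ 0.0138 -0.0132 -0.9998]] 10.6496386860088
```

View pics/w6.png

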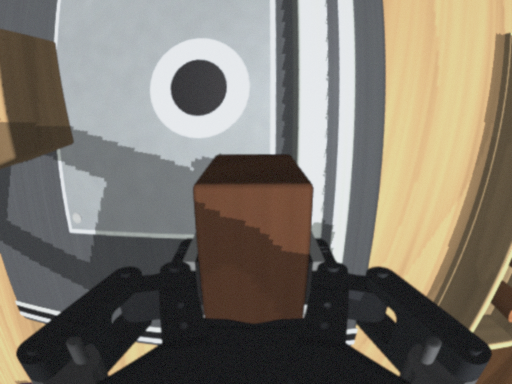

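View pics/s6.png

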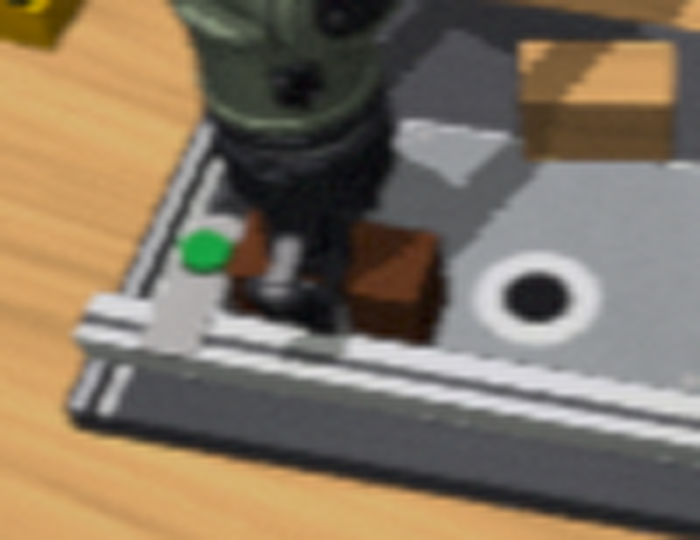

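```bash
python3 - <<'E'
from h import *; from station import env
for n in("scene","top"):
    s=env.snapshot(n);P=pts(s);Z=P[...,2];X=P[...,:2]@ux;Y=P[...,:2]@uy;ok=s["z_map"]>0
    hsv=cv2.cvtColor(s["img"],cv2.COLOR_RGB2HSV);H,S,V=[hsv[...,i].astype(int) for i in range(3)]
    brown=((H<14)|(H>172))&(S>90)&(V>25)
    m=ok&brown&(Z>.09)&(Z<.107)&(X>.59)&(X<.69)&(Y>-.25)&(Y<-.1)
    if m.sum(): print(n,"block top",m.sum(),"X",np.percentile(X[m],[1,99]),"Y",np.percentile(Y[m],[1,50,99]))
    m=ok&(Z>.049)&(Z<.061)&(X>.605)&(X<.65)&(Y>-.30)&(Y<-.19)&(S<60)
    if m.sum(): print("stop",m.sum(),"X",np.percentile(X[m],[1,99]),"Y",np.percentile(Y[m],[1,50,99]))
    g=ok&(H>45)&(H<80)&(S>150)&(Z>.06)&(Z<.08);print("knob",g.sum(),X[g].mean(),Y[g].mean(),Y[g].min(),Y[g].max())
E
```

```text
scene block top 193 X [0.61702146 0.66064622] Y [-0.21968649 -0.15473591 -0.13158322]
stop 32 X [0.60534977 0.64923489] Y [-0.25906965 -0.24114214 -0.23067343]
knob 31 0.6324158978389212 -0.24481312924298632 -0.25497582648388006 -0.23475277273755338
top block top 104 X [0.61611902 0.65773598] Y [-0.22579607 -0.15329087 -0.13624854]
stop 16 X [0.60620786 0.64811968] Y [-0.26491301 -0.26013505 -0.23445214]<stdin>:10: RuntimeWarning: Mean of empty slice.
  ret = ret.dtype.type(ret / rcount)
Traceback (most recent call last):
ValueError: zero-size array to reduction operation minimum which has no identity
```

The scene depth shows the block end at Y=-0.221 and the stop face at -0.230, so a gap of about 8 mm remains. The 18 N is friction only. I'll ease off the fence and the down-push, then slide to the stop first.

Request:
play_rows --pt "0 -0.002 -0.001 0 0 0" --pt "0 -0.001 -0.001 0 0 0" --pt "0 0 0 0 0 0" --pt "0 0 0 0 0 0" --pt "0 0 0 0 0 0" --pt "0 0 0 0 0 0" --pt "0 0 0 0 0 0" --pt "0 0 0 0 0 0"

```text
clock: 17.7
position: [0.6618, -0.0624, 0.1334]
tcp_rot: [-2.002, -2.411, 0.002]
wrist_force: [-6.4, 4.6, 2.9]
finger_gap: 0.0441
```

```bash
python3 r.py
```

```text
T 0.6390469071537327 -0.18308685941009398 z 0.13343409566526318 F T -5.466540183622543 5.65707361506917 2.9180498666671966 [ 0.69090229  0.85074447 -0.07872934] 0.044072652314482506
[[-0.1837  0.983  -0.0062]
 [ 0.983   0.1837  0.0039]
 [ 0.005  -0.0054 -1.    ]] 10.587084771426161
```

Request:
play_rows --pt "-0.001 0 0 0 0 0" --pt "-0.001 0 0 0 0 0" --pt "-0.001 0 0 0 0 0" --pt "-0.001 0 0 0 0 0" --pt "-0.001 0 0 0 0 0" --pt "0 0 0 0 0 0" --pt "0 0 0 0 0 0" --pt "0 0 0 0 0 0"

```text
clock: 18.7
position: [0.6625, -0.0658, 0.1336]
tcp_rot: [-2.001, -2.409, -0.001]
wrist_force: [-5.9, 8.0, 4.2]
finger_gap: 0.0439
```

```bash
python3 r.py
```

```text
T 0.639112148133592 -0.18659585696558625 z 0.133576783098824 F T -4.359065552507191 8.931891002731774 4.203291041914145 [ 1.26118334  0.99574655 -0.25020089] 0.04387347694476388
[[-0.1834  0.983  -0.0069]
 [ 0.983   0.1835  0.0066]
 [ 0.0077 -0.0056 -1.    ]] 10.571991694745373
```

Request:
play_rows --pt "-0.001 0 0 0 0 0" --pt "-0.001 0 0 0 0 0" --pt "-0.001 0 0 0 0 0" --pt "0 0 0 0 0 0" --pt "0 0 0 0 0 0" --pt "0 0 0 0 0 0" --pt "0 0 0 0 0 0" --pt "0 0 0 0 0 0"

```text
clock: 19.7
position: [0.6627, -0.0663, 0.1338]
tcp_rot: [-1.999, -2.406, -0.005]
wrist_force: [-7.4, 14.8, 7.0]
finger_gap: 0.0445
```

```bash
python3 r.py
```

```text
T 0.6391573604747297 -0.18705949133919056 z 0.1337556527708358 F T -4.600609508943933 15.884501959303453 6.953355243289959 [ 2.27535011  1.29947777 -0.3411797 ] 0.04448352185703462
[[-0.1834  0.983  -0.0083]
 [ 0.983   0.1835  0.011 ]
 [ 0.0123 -0.0062 -0.9999]] 10.572834931357116
```

The stop is met: 3 mm of command gave only 0.5 mm of motion and +7 N. Now I'll press into the fence.

Request:
play_rows --pt "0 0.001 0 0 0 0" --pt "0 0.001 0 0 0 0" --pt "0 0.001 0 0 0 0" --pt "0 0.001 0 0 0 0" --pt "0 0.001 0 0 0 0" --pt "0 0 0 0 0 0" --pt "0 0 0 0 0 0" --pt "0 0 0 0 0 0"

```text
clock: 20.7
position: [0.6637, -0.0662, 0.1339]
tcp_rot: [-1.994, -2.4, 0.007]
wrist_force: [-21.4, 12.7, 16.5]
finger_gap: 0.0444
```

```bash
python3 r.py
```

```text
T 0.6401630817111881 -0.18711511394081798 z 0.1338889500472296 F T -18.65886048795651 16.38976460643737 16.469979647799626 [ 1.83291512  3.21117125 -0.48287296] 0.04443056047080541
[[-0.1832  0.9829 -0.0195]
 [ 0.983   0.1834  0.0101]
 [ 0.0135 -0.0173 -0.9998]] 10.57163856728797
```

Request:
play_rows --pt "0 0 -0.001 0 0 0" --pt "0 0.001 0 0 0 0" --pt "0 0.001 0 0 0 0" --pt "-0.001 0 0 0 0 0" --pt "-0.001 0 0 0 0 0" --pt "0 0 0 0 0 0" --pt "0 0 0 0 0 0" --pt "0 0 0 0 0 0"

```text
clock: 21.7
position: [0.6641, -0.0663, 0.134]
tcp_rot: [-1.989, -2.396, 0.01]
wrist_force: [-25.2, 15.1, 18.1]
finger_gap: 0.0443
```

```bash
python3 r.py; python3 - <<'E'
from h import *; from station import env
s=env.snapshot("scene");P=pts(s);cv2.imwrite("pics/s7.png",cv2.resize(s["img"][120:260,150:310,::-1],None,fx=4,fy=4,interpolation=cv2.INTER_CUBIC))
Z=P[...,2];X=P[...,:2]@ux;Y=P[...,:2]@uy;ok=s["z_map"]>0
hsv=cv2.cvtColor(s["img"],cv2.COLOR_RGB2HSV);H,S,V=[hsv[...,i].astype(int) for i in range(3)]
m=ok&((H<14)|(H>172))&(S>90)&(V>25)&(Z>.092)&(Z<.107)&(X>.59)&(X<.69)&(Y>-.25)&(Y<-.1)
print("block top",m.sum(),"X",np.percentile(X[m],[1,99]),"Y",np.percentile(Y[m],[1,99]),np.median(Z[m]))
B=np.c_[X[m]-.64,Y[m]+.18,np.ones(m.sum())];print("tilt",np.linalg.lstsq(B,Z[m],rcond=None)[0])
s=env.snapshot("wrist");cv2.imwrite("pics/w7.png",s["img"][:,:,::-1])
z=s["z_map"];u,v=np.meshgrid(np.arange(512),np.arange(384));dx=(u-s["cx"])/s["fx"];dy=(v-s["cy"])/s["fy"];th=np.hypot(dx,dy);k=np.tan(th)/np.maximum(th,1e-9)
P=(np.stack([dx*k*z,dy*k*z,z],-1)-s["t"])@s["R"];Z=P[...,2];X=P[...,:2]@ux;Y=P[...,:2]@uy
m=(z>0)&(Z>.09)&(Z<.11)&(abs(X-.638)<.03)&(Y>-.25)&(Y<-.12)
print("wrist",m.sum(),np.percentile(X[m],[1,99]),np.percentile(Y[m],[1,99]),np.median(Z[m]))
m&=(abs(X-.638)<.018)&(Y<-.148);B=np.c_[X[m]-.64,Y[m]+.18,np.ones(m.sum())];print("tilt",m.sum(),np.linalg.lstsq(B,Z[m],rcond=None)[0]);print(rect(P[m]))
E
python3 r.py
```

```text
T 0.640603917963148 -0.18732179673889643 z 0.13402497583863562 F T -21.949511975092307 19.458820741814773 18.13346129791511 [ 2.0942447   3.86259613 -0.60175045] 0.04426313170337802
[[-0.1835  0.9827 -0.025 ]
 [ 0.9829  0.1839  0.0127]
 [ 0.017  -0.0223 -0.9996]] 10.599594637265616
block top 181 X [0.61754532 0.66100733] Y [-0.22809805 -0.1403319 ] 0.09895431915734372
tilt [-0.02942872  0.0026287   0.098938  ]
wrist 16950 [0.61304015 0.66509688] [-0.2043797  -0.14259815] 0.10097975382702642
tilt 11013 [-0.02598827  0.01736107  0.10089431]
(array([659.8, -57.4]), array([36. , 59.6]), 10.62)
T 0.64056865825085 -0.1873532514452527 z 0.13399311403592107 F T -22.194125157916485 20.407640554720484 17.545968424596794 [ 2.12896116  3.90516338 -0.55046495] 0.04438972756119286
[[-0.1835  0.9827 -0.0251]
 [ 0.9829  0.1838  0.0126]
 [ 0.017  -0.0224 -0.9996]] 10.595926789195623
```

View pics/s7.png

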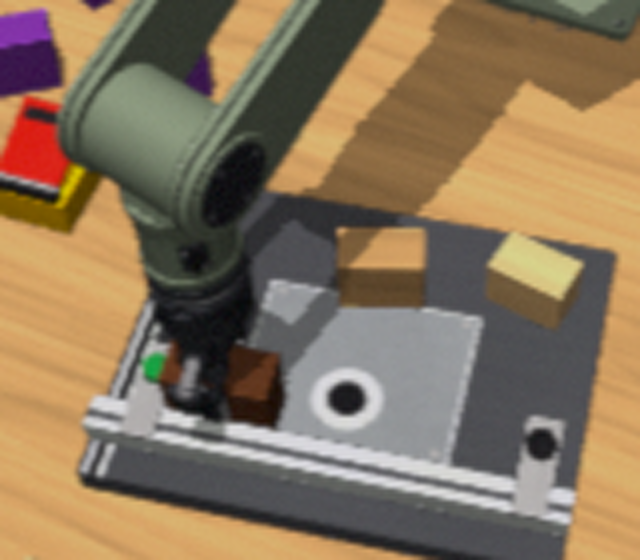

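The block is flush in the corner (scene Y -0.228 to -0.140, fence X about 0.661), but it leans about 0.028 rad along with the tool. I'll turn the tool back to halve the lean.

Request:
play_rows --pt "0 0 0 -0.005 -0.003 0" --pt "0 0 0 -0.005 -0.003 0" --pt "0 0 0 -0.005 -0.003 0" --pt "0 0 0 -0.005 -0.003 0" --pt "0 0 0 0 0 0" --pt "0 0 0 0 0 0" --pt "0 0 0 0 0 0" --pt "0 0 0 0 0 0"

```text
clock: 22.8
position: [0.6627, -0.0658, 0.1334]
tcp_rot: [-2.002, -2.409, 0.0]
wrist_force: [-27.5, 16.7, 20.4]
finger_gap: 0.0442
```

```bash
python3 r.py
```

```text
T 0.6392949046355966 -0.18660454699664225 z 0.1334301693758041 F T -23.953799064249743 21.45972813398727 20.426459901104998 [ 2.47618998  4.81364529 -0.63759721] 0.04421523979686097
[[-0.1832  0.9831 -0.0074]
 [ 0.9831  0.1832  0.006 ]
 [ 0.0072 -0.0062 -1.    ]] 10.558246742455013
```

Request:
play_rows --pt "0 0 -0.001 0 0 0" --pt "0 0 -0.001 0 0 0" --pt "-0.001 0 0 0 0 0" --pt "-0.001 0 0 0 0 0" --pt "0 0 0 0 0 0" --pt "0 0 0 0 0 0" --pt "0 0 0 0 0 0" --pt "0 0 0 0 0 0"

```text
clock: 23.8
position: [0.6628, -0.0661, 0.1335]
tcp_rot: [-2.0, -2.407, -0.002]
wrist_force: [-25.2, 19.8, 14.7]
finger_gap: 0.0444
```

```bash
python3 r.py
```

```text
T 0.6392977877579188 -0.1868528459659808 z 0.1335444837334809 F T -21.081477485366605 24.13307028233138 14.661869619591473 [ 2.89885714  4.31811778 -0.66139455] 0.04438205014836724
[[-0.1834  0.983  -0.0082]
 [ 0.983   0.1835  0.0089]
 [ 0.0102 -0.0064 -0.9999]] 10.5719576769993
```

Request:
play_rows --pt "0 0 0 0 0 0" --pt "0 0 0 0 0 0" --pt "0 0 0 0 0 0" --pt "0 0 0 0 0 0" --pt "0 0 0 0 0 0" --pt "0 0 0 0 0 0" --pt "0 0 0 0 0 0" --pt "0 0 0 0 0 0"

```text
clock: 24.8
position: [0.6628, -0.0661, 0.1335]
tcp_rot: [-2.0, -2.407, -0.003]
wrist_force: [-24.0, 20.5, 14.2]
finger_gap: 0.0446
```

```bash
python3 r.py; python3 - <<'E'
from h import *; from station import env
s=env.snapshot("scene");P=pts(s);cv2.imwrite("pics/s8.png",cv2.resize(s["img"][120:260,150:310,::-1],None,fx=4,fy=4,interpolation=cv2.INTER_CUBIC))
Z=P[...,2];X=P[...,:2]@ux;Y=P[...,:2]@uy;ok=s["z_map"]>0
hsv=cv2.cvtColor(s["img"],cv2.COLOR_RGB2HSV);H,S,V=[hsv[...,i].astype(int) for i in range(3)]
m=ok&((H<14)|(H>172))&(S>90)&(V>25)&(Z>.092)&(Z<.107)&(X>.59)&(X<.69)&(Y>-.25)&(Y<-.1)
print("block top",m.sum(),"X",np.percentile(X[m],[1,99]),"Y",np.percentile(Y[m],[1,99]),np.median(Z[m]))
B=np.c_[X[m]-.64,Y[m]+.18,np.ones(m.sum())];print("tilt",np.linalg.lstsq(B,Z[m],rcond=None)[0])
print(((hsv[120:260,150:310]>0).mean()))
E
```

```text
T 0.6392954631081396 -0.1868665590494522 z 0.13354020602071048 F T -19.84211078162923 24.526401142412276 14.174988414701751 [ 2.92065975  4.20124651 -0.62857827] 0.04459281133710183
[[-0.1834  0.983  -0.0082]
 [ 0.983   0.1835  0.0089]
 [ 0.0103 -0.0064 -0.9999]] 10.571720117751012
block top 187 X [0.61796495 0.660055  ] Y [-0.22871119 -0.1401461 ] 0.0984538579366953
tilt [-0.04246469  0.01146623  0.09818892]
0.9938690476190476
```

View pics/s8.png

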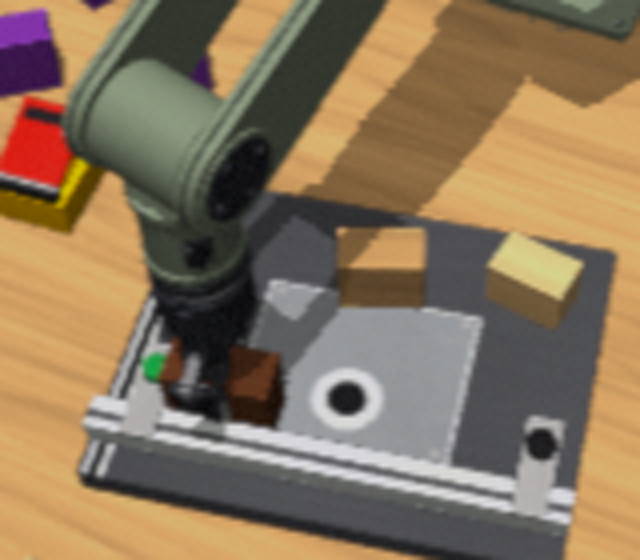

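The scene depth fit now gives a lean of -0.042, against the tool's 0.006. I'll check this with the wrist depth and against the first flat view.

```bash
python3 - <<'E'
from h import *; from station import env
import pickle
def fit(P,ok,cx,cy,hx,hy0,hy1):
    Z=P[...,2];X=P[...,:2]@ux;Y=P[...,:2]@uy
    m=ok&(Z>.09)&(Z<.11)&(abs(X-cx)<hx)&(Y>hy0)&(Y<hy1)
    B=np.c_[X[m]-cx,Y[m]-cy,np.ones(m.sum())];c,r,_,_=np.linalg.lstsq(B,Z[m],rcond=None)
    se=np.sqrt(r[0]/m.sum()*np.diag(np.linalg.inv(B.T@B)));return m.sum(),c.round(4),se.round(4)
d=pickle.load(open("s0.pkl","rb"))
for n in("scene","top"):print("s0",n,fit(pts(d[n]),d[n]["z_map"]>0,.474,-.224,.018,-.265,-.182))
for n in("scene","top"):
    s=env.snapshot(n);hsv=cv2.cvtColor(s["img"],cv2.COLOR_RGB2HSV);H,S,V=[hsv[...,i].astype(int) for i in range(3)]
    print(n,fit(pts(s),(s["z_map"]>0)&((H<14)|(H>172))&(S>90)&(V>25),.639,-.187,.018,-.228,-.142))
s=env.snapshot("wrist");z=s["z_map"];u,v=np.meshgrid(np.arange(512),np.arange(384));dx=(u-s["cx"])/s["fx"];dy=(v-s["cy"])/s["fy"];th=np.hypot(dx,dy);k=np.tan(th)/np.maximum(th,1e-9)
P=(np.stack([dx*k*z,dy*k*z,z],-1)-s["t"])@s["R"]
print("wrist",fit(P,z>0,.638,-.187,.018,-.22,-.148))
E
python3 r.py
```

```text
s0 scene (np.int64(198), array([ 0.0008, -0.0017,  0.0983]), array([0.0125, 0.0055, 0.0001]))
s0 top (np.int64(274), array([0.0023, 0.0015, 0.1004]), array([0.0146, 0.0063, 0.0002]))
scene (np.int64(140), array([-0.0003, -0.0004,  0.0989]), array([0.0158, 0.0059, 0.0002]))
top (np.int64(73), array([-0.0261,  0.0274,  0.1001]), array([0.0351, 0.0184, 0.0006]))
wrist (np.int64(10941), array([-0.0107,  0.0126,  0.1003]), array([0.0005, 0.0003, 0.    ]))
T 0.6392927381417843 -0.18689884282728103 z 0.13357310381971588 F T -20.427863851831248 24.00000271941235 13.434153379987587 [ 2.9070682   4.29102867 -0.66869236] 0.04444876828676551
[[-0.1834  0.983  -0.0082]
 [ 0.983   0.1834  0.0089]
 [ 0.0102 -0.0064 -0.9999]] 10.570997064789262
```

The wrist depth gives a lean of about 0.016 rad. With the block's edges left out, the scene fit gives about 0, so the -0.042 came from edge pixels. Forces are steady, so I'm handing in.

```bash
python3 -c "
from station import env
print(env.hand_in())"; python3 r.py
```

```text
the job is handed in; nothing more can be done
None
the job is handed in; nothing more can be done
```

I pressed the red paddle fully down before touching the walnut block. Then I gripped the block across its 45 mm width and slid it into the corner of the fence and the green stop. I handed in at about 25 s of the 72 s, still holding and pressing it there; no verdict is reported.

**Paddle:** the plate measured level (slope 0.01) under about 26 N, and I held it there for over 0.3 s.

**Block in the corner, last readings before handing in:**
- **Push:** about 20 N towards the fence, 24 N towards the green stop and 13 N down. These are wrist forces, so some of that is table friction. The contact force on each face was not measured separately.
- **Grip:** finger opening 44 mm on the block.
- **Yaw:** the tool was at 10.57° and the fence measures about 10.6°.
- **Lean:** about 0.016 rad by wrist depth. One scene fit gave -0.042 rad; repeated without the block's edge pixels it gave about 0.

**Disagreements:**
- **Early stop reading:** the first push towards the stop read 18 N, but the depth map still showed an 8 mm gap. I eased off the fence, slid to real contact and pressed again.
- **Camera offsets:** the cameras differed by about 5 mm in y, and the fence contact came about 3 mm farther than the wrist image had given. I used the forces for the final fit.

**Other things:** the beech and plywood blocks look unmoved in the last picture, and the arm went near no other loose thing. I did not re-measure any of them.

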